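# Sort the measured cuvettes, then hold the sample in the light path

## Task

Clear the two measured cuvettes out of the grey stand, lowering (not dropping) the one with the red stopper into the red tray and the one with the blue stopper into the blue tray. Then take the cuvette with the white stopper and hold it upright in the light path of the optical bench, about midway between lamp and detector, its clear end faces square to the beam and the beam passing through the middle of its width in the clear part below your fingers, about 12 mm above its underside; finish the program while still holding it there, nothing else supporting it. Grip every cuvette by its two wide frosted faces only, never touching the clear ends or the stopper, and neither touch the optical bench nor push the other things on the table about.

Things in the scene. Friction and masses are not known exactly. Their poses are not given: they have to be found in the camera images.
- cuvette_red: cuvette with a red stopper, 21 g, upright in one of the stand's wells (any in any). Origin: centre of its underside; z up. Body 12.5 (x) x 22.5 (y) x 45 mm high; the two wide faces (+x, -x, 12.5 mm apart) are frosted: grip there; the two narrow end faces (+y, -y) are clear, light passes along y. The stopper, 9.5 x 18 mm, stands 11 mm above the body
- red_no_touch: the clear end faces and the red stopper of that cuvette, fixed to it (same origin and axes as the cuvette): fingers must not touch these
- cuvette_blue: cuvette with a blue stopper, 21 g, upright in one of the stand's wells (any in any). Origin: centre of its underside; z up. Body 12.5 (x) x 22.5 (y) x 45 mm high; the two wide faces (+x, -x, 12.5 mm apart) are frosted: grip there; the two narrow end faces (+y, -y) are clear, light passes along y. The stopper, 9.5 x 18 mm, stands 11 mm above the body
- blue_no_touch: the clear end faces and the blue stopper of that cuvette, fixed to it (same origin and axes as the cuvette): fingers must not touch these
- cuvette_white: cuvette with a white stopper, 21 g, upright in one of the stand's wells (any in any). Origin: centre of its underside; z up. Body 12.5 (x) x 22.5 (y) x 45 mm high; the two wide faces (+x, -x, 12.5 mm apart) are frosted: grip there; the two narrow end faces (+y, -y) are clear, light passes along y. The stopper, 9.5 x 18 mm, stands 11 mm above the body
- white_no_touch: the clear end faces and the white stopper of that cuvette, fixed to it (same origin and axes as the cuvette): fingers must not touch these
- white_window (a point): point inside the white-stoppered cuvette that the beam should pass: on its vertical centre line, 12 mm above its underside
- stand: grey block fixed to the table, 60 x 170 x 24 mm, origin at the centre of its underside. Three wells in a row at y = -55, 0, +55 mm, each 14.5 (x) x 24.5 mm (y), 16 mm deep (floor 8 mm above the table). The cuvettes' x and y axes lie along the stand's; a seated cuvette's body shows 29 mm above the stand's top
- tray_red: open red plastic tray fixed to the table, 100 x 100 x 22 mm, walls and floor 4 mm thick, origin at the centre of its underside
- tray_blue: open blue plastic tray fixed to the table, 100 x 100 x 22 mm, walls and floor 4 mm thick, origin at the centre of its underside
- optical_bench: fixed to the table: dark base plate 60 (x) x 220 (y) x 12 mm, origin at the centre of its underside. At +y a grey lamp head with yellow lens, at -y a black detector head with blue lens, barrels up to 35 mm across on posts, tops 102 mm above the table. The beam runs along y, 85 mm above the table; lens faces at y = +45 and -45 mm. A white cross on the plate marks mid-gap
- beam_centre (a point): the middle of the light path between the two lenses, 85 mm above the table over the white cross; axes as the bench's, the beam is along y
- timer: bystander, leave alone: white kitchen-type timer lying flat, 66 x 66 x 18 mm
- marker_black: bystander, leave alone: black marker pen lying, 13 x 128 x 13 mm
- rubber_bulb: bystander, leave alone: red rubber pipette bulb lying, 47 x 85 x 47 mm
- tape_roll: bystander, leave alone: roll of beige tape lying flat, 96 mm across, 25 mm high
- beaker: bystander, leave alone: clear glass beaker, 56 x 62 x 70 mm
- amber_vial: bystander, leave alone: amber vial with black cap, 33 mm across, 60 mm high
- dropper_bottle: bystander, leave alone: small white bottle with green cap, 30 mm across, 66 mm high
- feed_bottle: obstacle, fixed in place: clear plastic bottle with a hose, 136 mm across, 262 mm high, origin at the centre of its underside

How it is judged:
On the way, in this order (a step that is already met when the one before it is completed fails the run):
1. the red-stoppered cuvette lies or stands in the red tray and the blue-stoppered one in the blue tray, both released (x of cuvette_red in the frame of tray_red between -0.046 and 0.046 m and y of cuvette_red in the frame of tray_red between -0.046 and 0.046 m and z of cuvette_red in the frame of tray_red below 0.03 m and linear speed of each of cuvette_red, cuvette_blue below 0.05 m/s and contact force between the fingers and cuvette_red below 0.05 N and x of cuvette_blue in the frame of tray_blue between -0.046 and 0.046 m and y of cuvette_blue in the frame of tray_blue between -0.046 and 0.046 m and z of cuvette_blue in the frame of tray_blue below 0.03 m and contact force between the fingers and cuvette_blue below 0.05 N), for 0.2 s.
2. the white-stoppered cuvette is held in the light path (x of white_window in the frame of optical_bench between -0.004 and 0.004 m and y of white_window in the frame of optical_bench between -0.015 and 0.015 m and z of white_window in the frame of optical_bench between 0.079 and 0.091 m and angle between cuvette_white's own z axis and vertical below 0.15 rad and angle between the y axis of cuvette_white and the y axis of optical_bench, either way round below 0.15 rad and contact force between the fingers and cuvette_white above 0.5 N and linear speed of cuvette_white below 0.03 m/s), for 0.3 s.
At the end, for the whole second after the job is handed in: White-stoppered cuvette held still in the fingers only, upright and square to the beam (0.15 rad), its point 12 mm above the underside within 4 mm sideways and 6 mm in height of the beam and 15 mm of mid-gap; red and blue ones released in the trays of their colour (all of step 1 and all of step 2 and contact force between cuvette_white and stand below 0.05 N and contact force between cuvette_white and optical_bench below 0.05 N); the arm keeps its last pose, push and grip.
It fails at once if the fingers touch a clear end face or the stopper of a cuvette (over 1 N) (contact force between the fingers and red_no_touch above 1 N or contact force between the fingers and blue_no_touch above 1 N or contact force between the fingers and white_no_touch above 1 N).
It fails at once if a cuvette is dropped (faster than 0.9 m/s out of the fingers) ((linear speed of cuvette_red above 0.9 m/s and contact force between the fingers and cuvette_red below 0.05 N) or (linear speed of cuvette_blue above 0.9 m/s and contact force between the fingers and cuvette_blue below 0.05 N) or (linear speed of cuvette_white above 0.9 m/s and contact force between the fingers and cuvette_white below 0.05 N)).
It fails at once if anything touches the optical bench (over 1 N) (contact force between anything else and optical_bench above 1 N).
It fails at once if a bystander is moved more than 30 mm (distance of any of timer, marker_black, rubber_bulb, tape_roll, beaker, amber_vial, dropper_bottle from where it was at the start of the episode above 0.03 m).
It also fails if it takes over 72 s, if anything falls off the work surface, if the arm or the gripper's body presses on something with over 40 N, if the wrist force passes 120 N, or if a joint passes its speed limit or range.

## Robot

A 6-joint arm with a two-finger parallel gripper is mounted at the origin on a cart in front of the work surface, level with it; the furniture and walls round the work are solid. World frame = base frame: x ahead of the robot, y to its left, z up, the work surface at z = 0. Lengths are in m, angles in rad, forces in N, time in s.
With the tool pointing down it reaches from about 0.35 to 0.85 m from the base axis. Payload 8.1 kg.
Tool frame: the origin (TCP) lies between the finger pads; the fingertips stand 11 mm ahead of it and the grasp point (between the pads) lies 8 mm behind it (tips_ahead is the z of the fingertips in the tool frame, in m); z points along the fingers, y is the line along which they close (so a half turn about z gives the same grasp; the last joint's range is limited). The gripper opens to 93 mm and grips with 3 to 60 N. Pads are 15 mm wide; open, the fingers measure 128 mm over their backs; the gripper's body (75 mm by 188 mm) begins 65 mm behind the grasp point.
Start: joints at [-1.291, 0.13, 1.488, -0, 1.523, -0.085], TCP at [0.214, -0.561, 0.23] pointing down, gripper open.
Joint ranges: [-2.96, 2.96], [-0.89, 2.26], [0.02, 2.5], [-1.34, 4.48], [0, 2.73], [-2.66, 2.66]. Speed limits (rad/s): [2.39, 2.39, 2.79, 3.14, 3.14, 3.14].

## Interface

Orientations are given as a rotation vector (axis times angle).
In Python, from plant import read_state, read_camera, close_job, tips_ahead gives the robot as it stands. The module is installed in compiled form; this text tells all that it offers.
- The arm moves only by the tool move_arm, never from a script. Its argument "plan" is a list of rows, each a list of 7 numbers: the turn, a rotation vector about the tool's x, y, z in units of 6 degrees (1.0 is 6 degrees), then the shift along the tool's x, y, z in units of 25 mm (1.0 is 25 mm), then the finger opening in mm, from 0 to 93. A call has exactly 10 rows; each row shifts and turns the commanded pose from where the row before left it, along the tool's axes as they then stand; what a row does not reach is not made up. A row lasts 1/10 s, in which the tool goes at most 50 mm and 8.59 degrees, less where a joint would pass 70% of its speed; a pose out of reach is approached as far as the arm can. A call is refused whole if a number of a shift passes 1 or a number of a turn 1, either way. A call with a gripper value outside its range is refused whole. The fingers move at their own pace and stop on an object; "force" is the grip in N (left out, the last holds). Time passes only in rows, so rows that do not move let the fingers close, or fill a call up. It gives the time, the measured TCP pose, the force, the opening and the grip force at its end, in the units of the state.
- read_state(): the state, without advancing time (a new reading comes with each control period).
- read_camera(name): name is "scene" or "top" or "wrist"; returns a dict with "frame" (400x640x3 uint8, red, green, blue), "z_map" (400x640 float32, m along the optical axis (not along the pixel's ray), 0 where there is no reading), "fx", "fy", "cx", "cy" (pixels), "rvec" (rotation vector, rad) and "tvec" (3), from world to camera coordinates, as OpenCV has them. Camera axes: x right, y down, z forward; pixel columns grow to the right and rows downward; lengths in m; the calibration is good to about 2 mm. A picture is of the moment at which its call begins.
- close_job(): hands the job in; it is judged then, once.
The state is a dict: "t": time; "q": joint angles; "dq": joint speeds; "joint_torque": joint torques, N m; "tool_pos": TCP position; "orientation": TCP orientation; "force": force on the tool from outside, world axes, zero at the start; "wrist_torque": the same for the moment, N m; "opening": finger opening in m; "gripper_force": force on a finger pad.
Only numpy, scipy, OpenCV 4.12 (cv2) and the standard library are available. Lean on these libraries where they do the work, as an engineer would, in place of code of your own. Each camera call takes 0.05 s, during which the arm holds its last target. There are 200 camera calls.

## Working session

There is one attempt and no reset: what is moved stays moved. The work goes in short steps, Python scripts to look and compute and a tool call to move; the robot and the scene stay as the last step left them, time stands still between calls to the robot, and variables do not carry over. Pictures are saved under pics/ and viewed, at most 10 in all, crops included, and the job is handed in when it is done.

Besides the shell and the picture viewer there is one more tool, called after ">>>" by a JSON object that holds its "op" and its "data". move_arm: Moves the arm, as the interface text tells. Its arguments: {"type":"object","properties":{"plan":{"type":"array","items":{"type":"array","items":{"type":"number"}}},"force":{"type":"number"}},"required":["plan"]}

```bash
mkdir -p pics; cat > h.py <<'E'
import numpy as np, cv2
from plant import *
def cam(n):
    c=read_camera(n); c['R']=cv2.Rodrigues(np.array(c['rvec'],float))[0]; c['t']=np.array(c['tvec'],float).ravel(); return c
def save(c,f): cv2.imwrite(f,c['frame'][:,:,::-1])
def cloud(c):
    v,u=np.mgrid[:400,:640]; z=c['z_map']
    P=np.stack([(u-c['cx'])/c['fx']*z,(v-c['cy'])/c['fy']*z,z],-1)
    W=(P-c['t'])@c['R']; W[z==0]=np.nan; return W
def proj(c,p):
    q=c['R']@np.array(p)+c['t']; return q[0]/q[2]*c['fx']+c['cx'],q[1]/q[2]*c['fy']+c['cy']
E
python3 - <<'E'
from h import *
import pickle
d={}
for n in("scene","top"):
    c=cam(n);save(c,f'pics/{n}.png');d[n]=c
    print(n,c['fx'],(-c['R'].T@c['t']).round(3))
pickle.dump(d,open('d.pkl','wb'))
s=read_state();print(s['t'],s['tool_pos'],s['orientation'],tips_ahead)
E
```

```text
scene 424.35862779552696 [-0.288  0.5    0.865]
top 518.93706417341 [ 0.352 -0.03   1.332]
0.1 [ 0.21393779 -0.56004427  0.22871298] [-3.08788312e+00 -5.69531592e-01  2.32723767e-04] 0.011
```

View pics/top.png

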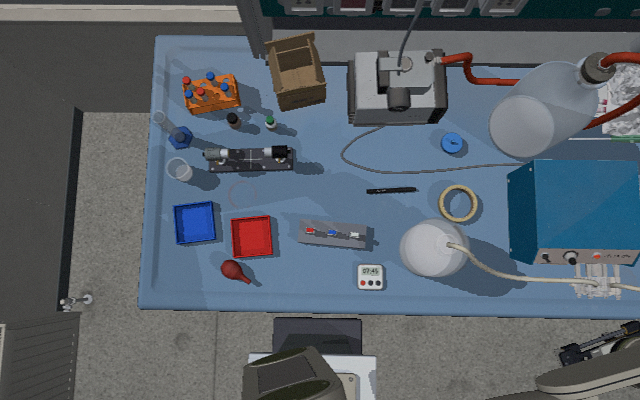

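View pics/scene.png

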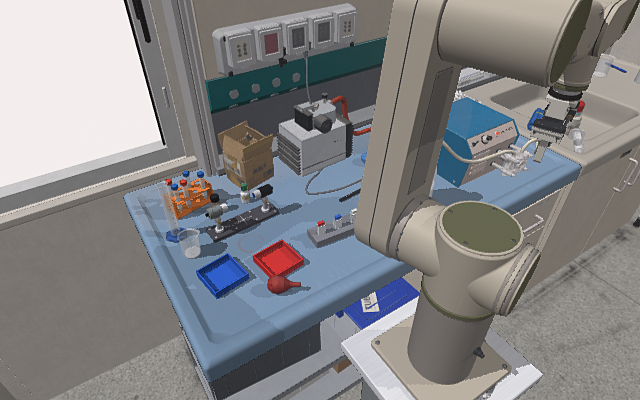

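The top view shows the stand at about (333,233), with red, blue and white stoppers at (310,230), (332,233) and (354,235). The red tray is at (252,237), the blue tray at (195,223), and the bench at (250,160) with its lamp on the left. The feed bottle is at (433,248).

```bash
python3 - <<'E'
from h import *
import pickle
c=pickle.load(open('d.pkl','rb'))['top'];W=cloud(c)
f=c['frame'].astype(int)
def rect(name,box,zlo,zhi,extra=None):
    u0,v0,u1,v1=box;w=W[v0:v1,u0:u1].reshape(-1,3);p=f[v0:v1,u0:u1].reshape(-1,3)
    m=(w[:,2]>zlo)&(w[:,2]<zhi)
    if extra is not None:m&=extra(p)
    q=w[m];r=cv2.minAreaRect((q[:,:2]*1000).astype(np.float32));print(name,len(q),np.round(r[0],1),np.round(r[1],1),round(r[2],1),'z',np.median(q[:,2]).round(4))
rect('stand',(290,205,380,260),.017,.030)
rect('stand',(290,205,380,260),.021,.028)
rect('caps',(290,205,380,260),.055,.075)
for n,b in(('r',(300,215,321,245)),('b',(322,215,343,245)),('w',(344,215,366,245))): rect(n,b,.056,.075); rect(n+'body',b,.045,.056)
rect('tr',(225,205,280,265),.014,.03);rect('tb',(165,195,222,250),.014,.03)
rect('plate',(190,140,305,180),.006,.017)
rect('heads',(190,140,305,180),.085,.11)
rect('lampL',(190,140,235,180),.085,.11);rect('detR',(255,140,305,180),.085,.11)
# table height
print('table',np.nanmedian(W[280:300,300:340,2]))
for n,b in(('bulb',(215,255,258,290)),('timer',(352,258,388,295)),('bottle',(395,212,470,282)),('beaker',(160,150,196,188)),('vial',(224,108,242,130)),('drop',(262,112,280,134)),('pen',(362,183,420,197))):
    rect(n,b,.008,.3)
A=cv2.resize(c['frame'][135:185,190:310],None,fx=6,fy=6,interpolation=cv2.INTER_CUBIC)
B=cv2.resize(c['frame'][205:255,285:405],None,fx=6,fy=6,interpolation=cv2.INTER_CUBIC)
cv2.imwrite('pics/crop.png',np.vstack([A,B])[:,:,::-1])
E
```

```text
stand 1390 [450.7 -42.4] [170.1  60.2] 85.4 z 0.0228
stand 1032 [450.9 -42.5] [169.9  60.1] 85.5 z 0.0234
caps 96 [451.3 -41.2] [128.3  11.6] 84.7 z 0.0619
r 32 [455.4  13. ] [19.5  9.2] 82.5 z 0.0619
rbody 15 [455.3  12.2] [22.1 12.2] 84.3 z 0.0519
b 32 [450.5 -43.6] [10.  19.9] 2.6 z 0.0633
bbody 16 [450.1 -42.4] [12.1 22.3] 1.7 z 0.0505
w 28 [445.9 -97.3] [16.1  8.6] 80.5 z 0.0618
wbody 18 [446.  -97.9] [19.9 12.5] 89.4 z 0.0512
tr 283 [430.4 169.1] [117.5 115.1] 6.8 z 0.0204
tb 294 [473.3 311.1] [100.3 102. ] 8.5 z 0.0202
plate 1334 [640.8 182.1] [104.4 301.8] 0.8 z 0.0108
heads 549 [640.2 172.7] [ 33.5 215.8] 2.1 z 0.0959
lampL 277 [637.2 248.8] [33.5 63.6] 1.3 z 0.0961
detR 272 [644.1  95.7] [31.2 61.7] 2.4 z 0.0957
table -0.0002405098405466669
bulb 446 [353.7 197.7] [ 75.1 108.9] 1.2 z 0.0363
timer 649 [ 344.4 -140. ] [62.2 63.6] 1.1 z 0.0146
bottle 3547 [ 446.4 -292.1] [131.5 204.2] 64.3 z 0.1994
beaker 373 [614.  369.6] [110.  54.] 65.5 z 0.0497
vial 173 [746.8 230.2] [62.8 32.1] 55.1 z 0.0496
drop 142 [730.4 119.1] [24.5 29.3] 26.0 z 0.0386
pen 147 [ 567.8 -192.6] [ 15.  126.4] 3.9 z 0.0104
```

View pics/crop.png

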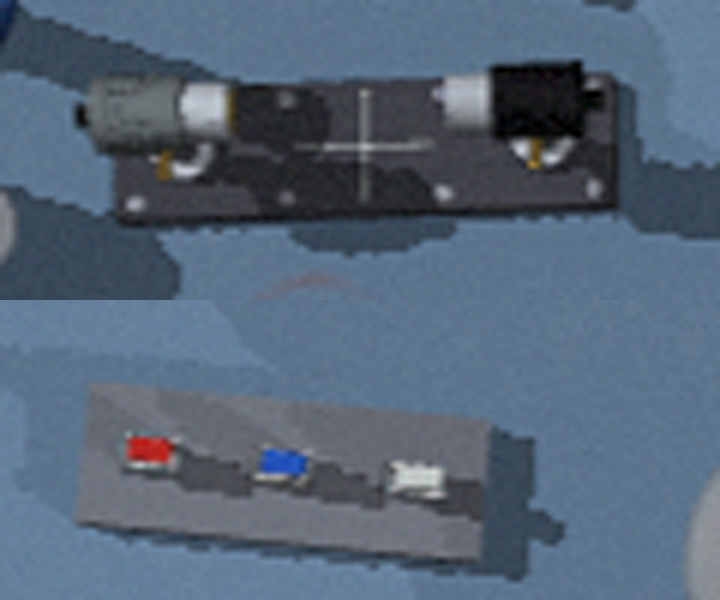

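```bash
cat >> h.py <<'E'
from scipy.spatial.transform import Rotation as Ro
def go(p,yaw):
    "delta from the present TCP to tool-down at p with tool x at yaw (deg), in tool-frame move units"
    s=read_state();R=Ro.from_rotvec(s['orientation'])
    T=Ro.from_euler('z',yaw,degrees=True)*Ro.from_euler('x',180,degrees=True)
    print('t',round(s['t'],2),'tcp',np.round(s['tool_pos'],4),'turn',((R.inv()*T).as_rotvec(degrees=True)/6).round(2),
      'shift',(R.inv().apply(np.array(p)-s['tool_pos'])/.025).round(2),'in target axes',(T.inv().apply(np.array(p)-s['tool_pos'])/.025).round(2),'op',round(s['opening'],4),'f',np.round(s['force'],1))
E
python3 - <<'E'
from h import *
import pickle
d=pickle.load(open('d.pkl','rb'));c=d['top'];W=cloud(c);f=c['frame'].astype(int)
def rc(n,m):
    q=W[m];r=cv2.minAreaRect((q[:,:2]*1000).astype(np.float32));print(n,len(q),np.round(r[0],1),np.round(r[1],1),round(r[2],1))
v,u=np.mgrid[:400,:640]
red=(f[...,0]>f[...,1]*1.8)&(u>225)&(u<280)&(v>205)&(v<265)
rc('trayred',red&(W[...,2]>.015)&(W[...,2]<.027)&((v<258)))
# cross: pixel ray to z=.012
for px in((250.25,159.1),):
    r=c['R'].T@np.array([(px[0]-c['cx'])/c['fx'],(px[1]-c['cy'])/c['fy'],1]);o=-c['R'].T@c['t'];print('cross',(o+r*(.012-o[2])/r[2]).round(4))
dark=(f.sum(-1)<260)&(u>190)&(u<305)&(v>140)&(v<180)&(W[...,2]>.009)&(W[...,2]<.016)
rc('plate',dark)
for y0 in np.arange(-.7,-.1,.1):
    m=(W[...,1]>y0)&(W[...,1]<y0+.1)&(W[...,0]>.15)&(W[...,0]<.75);print(round(y0,1),np.nanmax(W[...,2][m]).round(3),end='; ')
m=(W[...,2]>.1)&(W[...,2]<.26)&(u>395)&(u<470)&(v>212)&(v<282);rc('bottle',m)
m&=(W[...,2]>.18)&(W[...,2]<.21);rc('bottle2',m)
E
```

```text
trayred 245 [439.8 162.5] [100.4  99.7] 6.8
cross [0.6406 0.1717 0.012 ]
plate 858 [640.5 171.2] [ 60.5 217.6] 2.6
-0.7 0.347; -0.6 0.477; -0.5 0.651; -0.4 0.652; -0.3 0.637; -0.2 0.209; bottle 2958 [ 414.6 -275.8] [129.4 132.7] 68.8
bottle2 1526 [ 413.7 -278.8] [125.9 124.9] 89.6
```

>>> {"op": "move_arm", "data": {"plan": [[0,0,0,0,0,-1,93],[0,0,0,0,0,-1,60],[0,0,0,0,0,-1,40],[0,0,-1,0,0,-1,40],[0,0,-1,0,0,-1,40],[0,0,-1,0,0,-1,40],[0,0,-1,0,0,-1,40],[0,0,-1,0,0,-1,40],[0,0,-1,0,0,0,40],[0,0,-1,0,0,0,40]]}}

```text
t: 1.1
tool_pos: [0.2142, -0.5608, 0.4305]
orientation: [2.675, 1.644, -0.001]
force: [0.3, -0.4, -0.2]
opening: 0.0398
gripper_force: 0.0
```

```bash
python3 - <<'E'
from h import *
import pickle
d=pickle.load(open('d.pkl','rb'));c=d['top'];W=cloud(c)
for u in range(440,640,20):
    z=W[225:300,u:u+20,2];i=np.nanargmax(z);print(u,W[225:300,u:u+20].reshape(-1,3)[i].round(2),end=' ')
print(np.nanmax(W[150:235,500:640,2]))
go((.45,-.04,.43),85.4)
E
```

```text
440 [ 0.41 -0.29  0.29] 460 [ 0.4  -0.3   0.29] 480 [ 0.38 -0.35  0.24] 500 [ 0.36 -0.41  0.18] 520 [ 0.44 -0.49  0.19] 540 [ 0.46 -0.5   0.19] 560 [ 0.42 -0.54  0.19] 580 [ 0.44 -0.61  0.19] 600 [ 0.42 -0.62  0.19] 620 [ 0.42 -0.68  0.19] 0.19372015265547232
t 1.1 tcp [ 0.2142 -0.5608  0.4305] turn [ 0.01  0.01 -3.71] shift [22.85 -0.99 -0.  ] in target axes [2.152e+01 7.730e+00 2.000e-02] op 0.0398 f [ 0.3 -0.4 -0.2]
```

>>> {"op": "move_arm", "data": {"plan": [[0,0,-1,0,0,0,40],[0,0,-1,0,0,0,40],[0,0,-1,0,0,0,40],[0,0,-0.7,0,0,0,40],[0,0,0,1,0.5,0,40],[0,0,0,1,0.5,0,40],[0,0,0,1,0.5,0,40],[0,0,0,1,0.5,0,40],[0,0,0,1,0.5,0,40],[0,0,0,1,0.5,0,40]]}}

```text
t: 2.1
tool_pos: [0.302, -0.4164, 0.4291]
orientation: [-2.314, -2.124, -0.0]
force: [-0.2, 0.3, 0.4]
opening: 0.0401
gripper_force: 0.0
```

>>> {"op": "move_arm", "data": {"plan": [[0,0,0,1,0.3,0,40],[0,0,0,1,0.3,0,40],[0,0,0,1,0.3,0,40],[0,0,0,1,0.3,0,40],[0,0,0,1,0.3,0,40],[0,0,0,1,0.3,0,40],[0,0,0,1,0.3,0,40],[0,0,0,1,0.3,0,40],[0,0,0,1,0.3,0,40],[0,0,0,1,0.3,0,40]]}}

```text
t: 3.1
tool_pos: [0.3978, -0.1737, 0.4293]
orientation: [-2.314, -2.124, 0.0]
force: [0.7, -0.5, -1.1]
opening: 0.0399
gripper_force: 0.0
```

```bash
python3 - <<'E'
from h import *
go((.4,-.0424,.25),85.4); print(read_state()['q'])
c=cam('wrist'); print((-c['R'].T@c['t']).round(3), c['R'][2].round(3))
E
```

```text
t 3.1 tcp [ 0.3978 -0.1737  0.4293] turn [-0.   -0.   -0.05] shift [ 5.24 -0.36  7.17] in target axes [ 5.24 -0.33  7.17] op 0.0399 f [ 0.7 -0.5 -1.1]
[-5.29913120e-01 -3.05973965e-01  1.53825005e+00  3.51468462e-06
  1.90988429e+00 -4.44301758e-01]
[ 0.405 -0.095  0.585] [-0.026 -0.281 -0.959]
```

>>> {"op": "move_arm", "data": {"plan": [[0,0,0,1,0.2,0,40],[0,0,0,1,0.3,0,40],[0,0,0,1,0.3,0,40],[0,0,0,1,0.3,1,40],[0,0,0,1,0.3,1,40],[0,0,0,1,0.2,1,40],[0,0,0,1,0,1,40],[0,0,0,0.4,0,1,40],[0,0,0,0,0,1,40],[0,0,0,0,0,1,40]]}}

```text
t: 4.15
tool_pos: [0.453, 0.0066, 0.2532]
orientation: [-2.313, -2.125, 0.001]
force: [0.5, 0.3, -0.6]
opening: 0.0402
gripper_force: 0.0
```

```bash
python3 - <<'E'
from h import *
go((.4552,.0124,.038),85.4)
c=cam('wrist'); save(c,'pics/w1.png');W=cloud(c);f=c['frame'].astype(int)
print(np.round(proj(c,(.4552,.0124,.064)),1),np.round(proj(c,(.4508,-.0424,.064)),1))
def rect(n,m):
    q=W[m]
    if len(q)<8: return print(n,len(q))
    r=cv2.minAreaRect((q[:,:2]*1000).astype(np.float32));print(n,len(q),np.round(r[0],1),np.round(r[1],1),round(r[2],1),np.median(q[:,2]).round(4))
z=W[...,2];m=(z>.0605)&(z<.068)&(W[...,0]>.40)&(W[...,0]<.5)
rect('red',m&(f[...,0]>1.6*f[...,1]));rect('blue',m&(f[...,2]>1.6*f[...,0]));rect('white',m&(f.min(-1)>150))
b=(z>.050)&(z<.056)&(W[...,0]>.40)&(W[...,0]<.5)
rect('bodyred',b&(abs(W[...,1]-.0124)<.016));rect('bodyblue',b&(abs(W[...,1]+.0424)<.016));rect('bodywhite',b&(abs(W[...,1]+.097)<.016))
rect('stand',(z>.02)&(z<.028)&(abs(W[...,0]-.45)<.06)&(abs(W[...,1]+.04)<.12))
E
```

```text
t 4.15 tcp [0.453  0.0066 0.2532] turn [-0.01  0.   -0.04] shift [0.24 0.07 8.61] in target axes [0.24 0.07 8.61] op 0.0402 f [ 0.5  0.3 -0.6]
[321.1 176.7] [321.3 219. ]
red 93 [456.2  11.6] [17.6  7.4] 85.4 0.0639
blue 78 [452.3 -42.9] [17.4  6.4] 85.4 0.0637
white 326 [ 430.  -127.2] [ 74.7 289.8] 5.5 0.0636
bodyred 61 [455.7  11.5] [22.2 11.5] 85.0 0.0529
bodyblue 57 [451.8 -43. ] [22.  10.6] 85.0 0.0526
bodywhite 56 [446.7 -97.6] [22.  12.3] 86.4 0.0526
stand 4220 [451.2 -43.2] [169.9  60. ] 85.4 0.0237
```

View pics/w1.png

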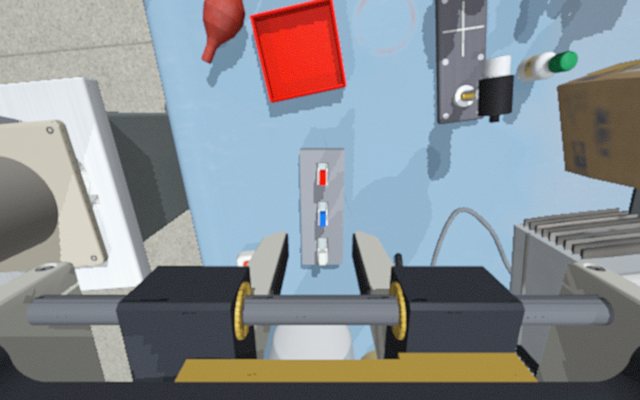

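The wrist view shows red at (322,177), blue at (322,217) and white at (322,250), each midway between the fingers. They match the top view to about 1 mm. Next I descend on red.

>>> {"op": "move_arm", "data": {"plan": [[0,0,0,0.2,0.1,1,36],[0,0,0,0,0,1,36],[0,0,0,0,0,1,36],[0,0,0,0,0,1,36],[0,0,0,0,0,1,36],[0,0,0,0,0,1,36],[0,0,0,0,0,0.8,36],[0,0,0,0,0,0.7,36],[0,0,0,0,0,0.6,36],[0,0,0,0,0,0.2,36]]}}

```text
t: 5.2
tool_pos: [0.4551, 0.0108, 0.0458]
orientation: [-2.313, -2.123, 0.003]
force: [-0.5, -0.9, 1.2]
opening: 0.0363
gripper_force: 0.0
```

```bash
python3 - <<'E'
from h import *
go((.4556,.0117,.039),85.4)
E
```

```text
t 5.2 tcp [0.4551 0.0108 0.0458] turn [-0.03 -0.   -0.05] shift [0.04 0.02 0.27] in target axes [0.04 0.02 0.27] op 0.0363 f [-0.5 -0.9  1.2]
```

>>> {"op": "move_arm", "data": {"plan": [[0,0,0,0,0,0.2,36],[0,0,0,0,0,0.1,36],[0,0,0,0,0,0,20],[0,0,0,0,0,0,16],[0,0,0,0,0,0,8],[0,0,0,0,0,0,8],[0,0,0,0,0,0,8],[0,0,0,0,0,0,8],[0,0,0,0,0,0,8],[0,0,0,0,0,0,8]], "force": 12}}

```text
t: 6.2
tool_pos: [0.4566, 0.0109, 0.0401]
orientation: [2.314, 2.124, 0.001]
force: [-0.8, 0.3, 5.7]
opening: 0.0123
gripper_force: 12.0
```

>>> {"op": "move_arm", "data": {"plan": [[0,0,0,0,0,-0.2,8],[0,0,0,0,0,-0.4,8],[0,0,0,0,0,-0.6,8],[0,0,0,0,0,-0.8,8],[0,0,0,0,0,-1,8],[0,0,0,0,0,-1,8],[0,0,0,0,0,0,8],[0,0,0,0,0,0,8],[0,0,0,0,0,0,8],[0,0,0,0,0,0,8]]}}

```text
t: 7.2
tool_pos: [0.4553, 0.011, 0.1383]
orientation: [-2.313, -2.123, 0.002]
force: [-0.5, -0.2, -0.2]
opening: 0.0126
gripper_force: 12.0
```

```bash
python3 - <<'E'
from h import *
go((.4398,.1625,.08),85.4)
c=cam('wrist'); W=cloud(c);f=c['frame'].astype(int);cv2.imwrite('pics/w2.png',cv2.resize(c['frame'],None,fx=1.2,fy=1.2)[:,:,::-1])
z=W[...,2];m=(f[...,0]>1.8*f[...,1])&(z>.014)&(z<.026)
q=W[m];r=cv2.minAreaRect((q[:,:2]*1000).astype(np.float32));print(r)
E
```

```text
t 7.2 tcp [0.4553 0.011  0.1383] turn [-0.02 -0.   -0.05] shift [ 5.98 -1.13  2.34] in target axes [ 5.99 -1.1   2.33] op 0.0126 f [-0.5 -0.2 -0.2]
((452.5451354980469, 70.97321319580078), (153.27191162109375, 285.23291015625), 23.88287353515625)
```

View pics/w2.png

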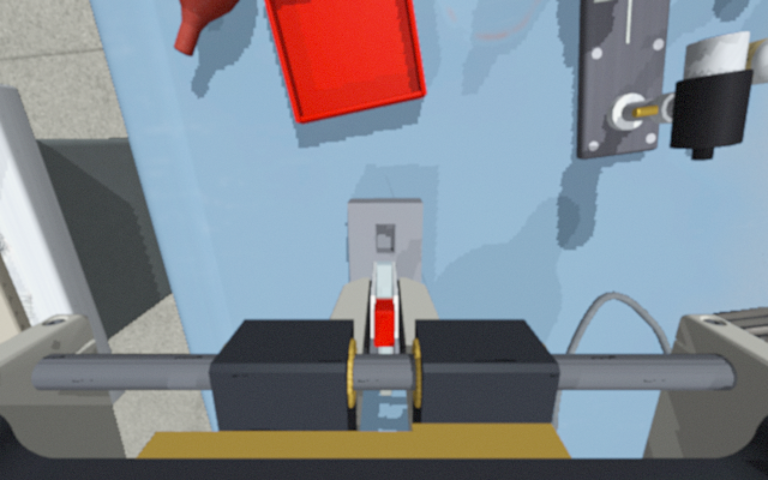

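The red cuvette is held upright between the fingers at (385,320), and its well at (385,237) is empty. Next is the red tray.

>>> {"op": "move_arm", "data": {"plan": [[0,0,0,0.5,0,0,8],[0,0,0,0.8,-0.2,0,8],[0,0,0,1,-0.3,0,8],[0,0,0,1,-0.3,0,8],[0,0,0,1,-0.3,0,8],[0,0,0,0.9,0,0,8],[0,0,0,0.6,0,0,8],[0,0,0,0.2,0,0,8],[0,0,0,0,0,0.4,8],[0,0,0,0,0,0.8,8]]}}

```text
t: 8.25
tool_pos: [0.4427, 0.1628, 0.1101]
orientation: [2.313, 2.124, 0.004]
force: [-0.0, -0.6, 0.2]
opening: 0.0128
gripper_force: 12.0
```

>>> {"op": "move_arm", "data": {"plan": [[0,0,0,0,0,0.7,8],[0,0,0,0,0,0.6,8],[0,0,0,0,0,0.5,8],[0,0,0,0,0,0.3,8],[0,0,0,0,0,0.2,8],[0,0,0,0,0,0.2,8],[0,0,0,0,0,0.2,8],[0,0,0,0,0,0.1,8],[0,0,0,0,0,0,8],[0,0,0,0,0,0,8]]}}

```text
t: 9.25
tool_pos: [0.4419, 0.1628, 0.0399]
orientation: [2.314, 2.124, 0.001]
force: [-0.4, -0.9, 0.5]
opening: 0.0126
gripper_force: 12.0
```

```bash
python3 - <<'E'
from h import *
go((.4398,.1625,.0345),85.4)
E
```

```text
t 9.25 tcp [0.4419 0.1628 0.0399] turn [ 0.   -0.   -0.05] shift [-0.02 -0.08  0.22] in target axes [-0.02 -0.08  0.22] op 0.0126 f [-0.4 -0.9  0.5]
```

>>> {"op": "move_arm", "data": {"plan": [[0,0,0,0,0,0.1,8],[0,0,0,0,0,0.04,8],[0,0,0,0,0,0.03,8],[0,0,0,0,0,0,8],[0,0,0,0,0,0,8],[0,0,0,0,0,0,8],[0,0,0,0,0,0,8],[0,0,0,0,0,0,8],[0,0,0,0,0,0,8],[0,0,0,0,0,0,8]]}}

```text
t: 10.25
tool_pos: [0.4418, 0.1628, 0.0361]
orientation: [2.314, 2.125, 0.0]
force: [-3.0, -0.7, 7.1]
opening: 0.0125
gripper_force: 12.0
```

Contact at 7 N, so it rests on the floor. I open gently, then rise.

>>> {"op": "move_arm", "data": {"plan": [[0,0,0,0,0,0,13],[0,0,0,0,0,0,14],[0,0,0,0,0,0,16],[0,0,0,0,0,0,20],[0,0,0,0,0,0,26],[0,0,0,0,0,0,36],[0,0,0,0,0,0,36],[0,0,0,0,0,-0.3,36],[0,0,0,0,0,-0.6,36],[0,0,0,0,0,-1,36]]}}

```text
t: 11.25
tool_pos: [0.4403, 0.1624, 0.0824]
orientation: [-2.313, -2.123, 0.004]
force: [0.8, -0.6, 0.5]
opening: 0.0362
gripper_force: 0.0
```

>>> {"op": "move_arm", "data": {"plan": [[0,0,0,0,0,-1,36],[0,0,0,0,0,-1,36],[0,0,0,0,0,-1,36],[0,0,0,0,0,-0.5,36],[0,0,0,-1,0,0,36],[0,0,0,-1,0,0,36],[0,0,0,-1,0,0,36],[0,0,0,-1,0,0,36],[0,0,0,-1,0,0,36],[0,0,0,-1,0,0,36]]}}

```text
t: 12.25
tool_pos: [0.4284, 0.0123, 0.1701]
orientation: [-2.314, -2.124, 0.0]
force: [1.3, -0.7, -0.3]
opening: 0.0363
gripper_force: 0.0
```

```bash
python3 - <<'E'
from h import *
go((.4512,-.0432,.038),85.4)
c=cam('wrist');cv2.imwrite('pics/w3.png',c['frame'][:,:,::-1]);W=cloud(c);f=c['frame'].astype(int);v,u=np.mgrid[:400,:640]
z=W[...,2]
print(np.round(proj(c,(.442,.163,.06)),1))
m=(z>.045)&(z<.07)&(abs(W[...,0]-.44)<.05)&(abs(W[...,1]-.163)<.05)
print(m.sum(),W[m].mean(0),W[m][:,2].max() if m.any() else 0)
E
```

```text
t 12.25 tcp [0.4284 0.0123 0.1701] turn [-0.    0.   -0.05] shift [-2.14  1.1   5.29] in target axes [-2.14  1.09  5.29] op 0.0363 f [ 1.3 -0.7 -0.3]
[320.   22.1]
466 [0.44176071 0.16093152 0.05565159] 0.06264493301286274
```

View pics/w3.png

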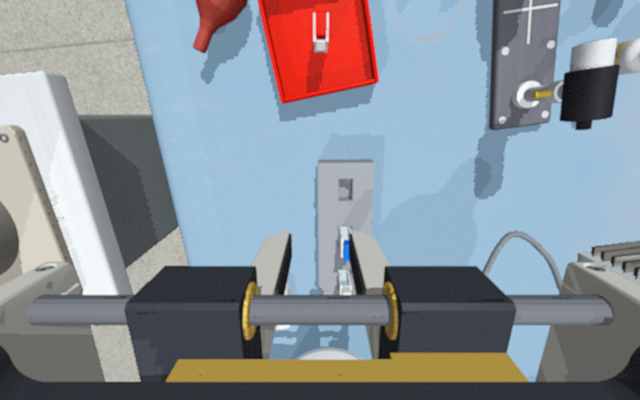

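Red stands upright in the red tray at (320,35). Blue is next.

>>> {"op": "move_arm", "data": {"plan": [[0,0,0,-0.7,0.4,0,36],[0,0,0,-0.7,0.4,0,36],[0,0,0,-0.7,0.3,0.2,36],[0,0,0,0,0,0.8,36],[0,0,0,0,0,0.8,36],[0,0,0,0,0,0.8,36],[0,0,0,0,0,0.8,36],[0,0,0,0,0,0.6,36],[0,0,0,0,0,0.6,36],[0,0,0,0,0,0.2,36]]}}

```text
t: 13.3
tool_pos: [0.4503, -0.041, 0.0485]
orientation: [-2.312, -2.123, 0.003]
force: [-0.0, 0.7, 0.5]
opening: 0.036
gripper_force: 0.0
```

```bash
python3 - <<'E'
from h import *
go((.4512,-.0432,.0385),85.4)
E
```

```text
t 13.3 tcp [ 0.4503 -0.041   0.0485] turn [-0.03 -0.   -0.05] shift [-0.08  0.05  0.4 ] in target axes [-0.08  0.04  0.4 ] op 0.036 f [-0.   0.7  0.5]
```

>>> {"op": "move_arm", "data": {"plan": [[0,0,0,-0.1,0,0.2,36],[0,0,0,0,0,0.1,36],[0,0,0,0,0,0.1,20],[0,0,0,0,0,0,16],[0,0,0,0,0,0,8],[0,0,0,0,0,0,8],[0,0,0,0,0,0,8],[0,0,0,0,0,0,8],[0,0,0,0,0,0,8],[0,0,0,0,0,0,8]], "force": 12}}

```text
t: 14.3
tool_pos: [0.4519, -0.044, 0.0408]
orientation: [2.314, 2.124, 0.001]
force: [0.1, 0.8, 4.1]
opening: 0.0125
gripper_force: 12.0
```

>>> {"op": "move_arm", "data": {"plan": [[0,0,0,0,0,-0.2,8],[0,0,0,0,0,-0.4,8],[0,0,0,0,0,-0.6,8],[0,0,0,0,0,-0.8,8],[0,0,0,0,0,-1,8],[0,0,0,0,0,-1,8],[0,0,0,0,0,-1,8],[0,0,0,0,0,-0.6,8],[0,0,0,0,0,0,8],[0,0,0,0,0,0,8]]}}

```text
t: 15.3
tool_pos: [0.4514, -0.0439, 0.1799]
orientation: [-2.314, -2.124, 0.0]
force: [0.3, 0.7, -0.2]
opening: 0.0124
gripper_force: 12.0
```

```bash
python3 - <<'E'
from h import *
go((.4733,.3111,.0375),85.4)
E
```

```text
t 15.3 tcp [ 0.4514 -0.0439  0.1799] turn [-0.   -0.   -0.05] shift [14.22 -0.34  5.7 ] in target axes [14.22 -0.26  5.7 ] op 0.0124 f [ 0.3  0.7 -0.2]
```

>>> {"op": "move_arm", "data": {"plan": [[0,0,0,0.5,0,0,8],[0,0,0,1,0,0,8],[0,0,0,1,-0.1,0,8],[0,0,0,1,-0.1,0,8],[0,0,0,1,-0.1,0,8],[0,0,0,1,0,0,8],[0,0,0,1,0,0,8],[0,0,0,1,0,0,8],[0,0,0,1,0,0,8],[0,0,0,1,0,0,8]]}}

```text
t: 16.3
tool_pos: [0.463, 0.195, 0.1786]
orientation: [-2.313, -2.124, 0.004]
force: [0.7, 1.2, -0.0]
opening: 0.0126
gripper_force: 12.0
```

>>> {"op": "move_arm", "data": {"plan": [[0,0,0,1,0,0,8],[0,0,0,1,0,0,8],[0,0,0,1,0,0,8],[0,0,0,1,0,0,8],[0,0,0,0.5,0,0,8],[0,0,0,0.2,0,0.3,8],[0,0,0,0,0,0.7,8],[0,0,0,0,0,0.8,8],[0,0,0,0,0,0.8,8],[0,0,0,0,0,0.8,8]]}}

```text
t: 17.3
tool_pos: [0.4737, 0.3094, 0.0935]
orientation: [-2.315, -2.124, 0.003]
force: [0.2, -0.4, -0.0]
opening: 0.0126
gripper_force: 12.0
```

```bash
python3 - <<'E'
from h import *
go((.4733,.3111,.0375),85.4)
E
```

```text
t 17.3 tcp [0.4737 0.3094 0.0935] turn [-0.01  0.01 -0.06] shift [ 0.07 -0.02  2.24] in target axes [ 0.07 -0.02  2.24] op 0.0126 f [ 0.2 -0.4 -0. ]
```

>>> {"op": "move_arm", "data": {"plan": [[0,0,0,0.1,0,0.6,8],[0,0,0,0,0,0.6,8],[0,0,0,0,0,0.4,8],[0,0,0,0,0,0.2,8],[0,0,0,0,0,0.2,8],[0,0,0,0,0,0.1,8],[0,0,0,0,0,0.1,8],[0,0,0,0,0,0.05,8],[0,0,0,0,0,0,8],[0,0,0,0,0,0,8]]}}

```text
t: 18.3
tool_pos: [0.4748, 0.313, 0.0394]
orientation: [2.314, 2.124, 0.001]
force: [0.4, -0.4, -0.9]
opening: 0.0124
gripper_force: 12.0
```

>>> {"op": "move_arm", "data": {"plan": [[0,0,0,0,0,0.06,8],[0,0,0,0,0,0.05,8],[0,0,0,0,0,0.04,8],[0,0,0,0,0,0,8],[0,0,0,0,0,0,8],[0,0,0,0,0,0,8],[0,0,0,0,0,0,8],[0,0,0,0,0,0,8],[0,0,0,0,0,0,8],[0,0,0,0,0,0,8]]}}

```text
t: 19.3
tool_pos: [0.4749, 0.3132, 0.0367]
orientation: [2.314, 2.125, 0.001]
force: [-3.6, -1.7, 10.9]
opening: 0.0122
gripper_force: 12.0
```

Contact at 11 N, so I release and return to the stand.

>>> {"op": "move_arm", "data": {"plan": [[0,0,0,0,0,0,13],[0,0,0,0,0,0,14],[0,0,0,0,0,0,16],[0,0,0,0,0,0,20],[0,0,0,0,0,0,26],[0,0,0,0,0,0,36],[0,0,0,0,0,0,36],[0,0,0,0,0,-0.3,36],[0,0,0,0,0,-0.6,36],[0,0,0,0,0,-1,36]]}}

```text
t: 20.3
tool_pos: [0.4736, 0.3124, 0.0829]
orientation: [-2.314, -2.124, 0.004]
force: [0.5, 0.1, 0.7]
opening: 0.0362
gripper_force: 0.0
```

>>> {"op": "move_arm", "data": {"plan": [[0,0,0,0,0,-1,36],[0,0,0,0,0,-1,36],[0,0,0,0,0,-1,36],[0,0,0,0,0,-0.8,36],[0,0,0,-1,0,0,36],[0,0,0,-1,0,0,36],[0,0,0,-1,0,0,36],[0,0,0,-1,0,0,36],[0,0,0,-1,0,0,36],[0,0,0,-1,0,0,36]]}}

```text
t: 21.3
tool_pos: [0.462, 0.1626, 0.1796]
orientation: [2.313, 2.124, 0.003]
force: [-0.1, -0.4, -0.1]
opening: 0.0362
gripper_force: 0.0
```

```bash
python3 - <<'E'
from h import *
go((.4466,-.0978,.0385),85.4)
a=cam('wrist');b=cam('top');t=b['frame'][130:280,130:330]
cv2.imwrite('pics/w4.png',np.vstack([a['frame'][:200],cv2.resize(t,(533,400))[:,:,:][:, :] if 0 else cv2.copyMakeBorder(cv2.resize(t,(520,390)),0,0,0,120,cv2.BORDER_CONSTANT)])[:,:,::-1])
E
```

```text
t 21.3 tcp [0.462  0.1626 0.1796] turn [ 0.02 -0.01 -0.05] shift [-10.44   0.26   5.64] in target axes [-10.43   0.22   5.64] op 0.0362 f [-0.1 -0.4 -0.1]
```

View pics/w4.png

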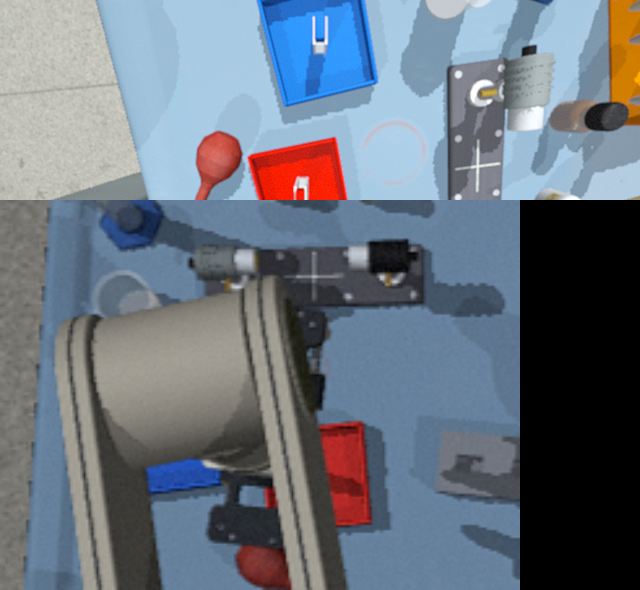

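Both cuvettes stand in their trays: blue at (320,35) and red at (302,187). The cross is at (479,165). Next is white.

>>> {"op": "move_arm", "data": {"plan": [[0,0,0,-1,0.1,0,36],[0,0,0,-1,0.1,0,36],[0,0,0,-1,0,0,36],[0,0,0,-1,0,0,36],[0,0,0,-1,0,0,36],[0,0,0,-1,0,0,36],[0,0,0,-1,0,0,36],[0,0,0,-1,0,0,36],[0,0,0,-1,0,0,36],[0,0,0,-1,0,0,36]]}}

```text
t: 22.4
tool_pos: [0.446, -0.0865, 0.1792]
orientation: [2.313, 2.124, 0.002]
force: [-0.3, 0.5, -0.4]
opening: 0.0366
gripper_force: 0.0
```

>>> {"op": "move_arm", "data": {"plan": [[0,0,0,-0.4,0.1,0,36],[0,0,0,0,0,0.4,36],[0,0,0,0,0,0.8,36],[0,0,0,0,0,0.8,36],[0,0,0,0,0,0.8,36],[0,0,0,0,0,0.8,36],[0,0,0,0,0,0.8,36],[0,0,0,0,0,0.5,36],[0,0,0,0,0,0.2,36],[0,0,0,0,0,0.1,36]]}}

```text
t: 23.4
tool_pos: [0.4471, -0.0956, 0.0476]
orientation: [-2.313, -2.125, 0.0]
force: [-0.4, 0.4, 0.7]
opening: 0.0355
gripper_force: 0.0
```

```bash
python3 - <<'E'
from h import *
go((.4466,-.0978,.0385),85.4)
E
```

```text
t 23.4 tcp [ 0.4471 -0.0956  0.0476] turn [-0.   -0.   -0.04] shift [-0.09 -0.01  0.36] in target axes [-0.09 -0.01  0.36] op 0.0355 f [-0.4  0.4  0.7]
```

>>> {"op": "move_arm", "data": {"plan": [[0,0,0,-0.1,0,0.1,36],[0,0,0,0,0,0.1,36],[0,0,0,0,0,0.08,20],[0,0,0,0,0,0,16],[0,0,0,0,0,0,8],[0,0,0,0,0,0,8],[0,0,0,0,0,0,8],[0,0,0,0,0,0,8],[0,0,0,0,0,0,8],[0,0,0,0,0,0,8]], "force": 15}}

```text
t: 24.4
tool_pos: [0.447, -0.0988, 0.0411]
orientation: [2.314, 2.124, 0.0]
force: [-1.3, 0.0, 1.7]
opening: 0.0125
gripper_force: 15.0
```

```bash
python3 - <<'E'
from h import *
print([read_state()[k] for k in('tool_pos','orientation')])
E
```

```text
[array([ 0.44700468, -0.09877295,  0.0410791 ]), array([2.31417520e+00, 2.12424624e+00, 1.81924090e-04])]
```

>>> {"op": "move_arm", "data": {"plan": [[0,0,0,0,0,-0.2,8],[0,0,0,0,0,-0.4,8],[0,0,0,0,0,-0.6,8],[0,0,0,0,0,-0.8,8],[0,0,0,0,0,-1,8],[0,0,0,0,0,-1,8],[0,0,0,0,0,-1,8],[0,0,0,0,0,-1,8],[0,0,0,0,0,-1,8],[0,0,0,0,0,-1,8]]}}

```text
t: 25.4
tool_pos: [0.4467, -0.0986, 0.2428]
orientation: [2.314, 2.124, 0.001]
force: [0.0, -0.1, -0.4]
opening: 0.0123
gripper_force: 15.0
```

```bash
python3 - <<'E'
from h import *
go((.6406,.1717,.22),92.5)
E
```

```text
t 25.4 tcp [ 0.4467 -0.0986  0.2428] turn [ 0.01  0.   -1.23] shift [11.43  6.81  0.92] in target axes [10.46  8.22  0.91] op 0.0123 f [ 0.  -0.1 -0.4]
```

>>> {"op": "move_arm", "data": {"plan": [[0,0,-0.6,0,0,0,8],[0,0,-0.6,0,0,0,8],[0,0,0,0.6,0.6,0,8],[0,0,0,0.9,1,0,8],[0,0,0,0.9,1,0,8],[0,0,0,0.9,1,0,8],[0,0,0,0.9,1,0,8],[0,0,0,0.8,1,0,8],[0,0,0,0.5,0.6,0,8],[0,0,0,0,0,0,8]]}}

```text
t: 26.4
tool_pos: [0.5971, 0.0467, 0.2411]
orientation: [-2.174, -2.268, -0.0]
force: [-0.7, -0.2, -0.7]
opening: 0.0124
gripper_force: 15.0
```

```bash
python3 - <<'E'
from h import *
import pickle
go((.6406,.1717,.22),92.5)
c=cam('wrist');pickle.dump(c,open('w5.pkl','wb'))
cv2.imwrite('pics/w5.png',cv2.resize(c['frame'],(800,500))[:,:,::-1])
print(np.round(proj(c,(.6406,.1717,.012)),1))
W=cloud(c);z=W[...,2];f=c['frame'].astype(int)
for n,(lo,hi) in {'det':(.05,.16),'lamp':(.2,.30)}.items():
    m=(z>.085)&(z<.106)&(abs(W[...,0]-.64)<.035)&(W[...,1]>lo)&(W[...,1]<hi)
    if m.sum()>20:
        q=W[m];print(n,m.sum(),cv2.minAreaRect((q[:,:2]*1000).astype(np.float32)),q[:,2].max())
m=(z>.007)&(z<.017)&(abs(W[...,0]-.64)<.05)&(abs(W[...,1]-.172)<.125)&(f.sum(-1)<330)
print(cv2.minAreaRect((W[m][:,:2]*1000).astype(np.float32)),m.sum())
E
```

```text
t 26.4 tcp [0.5971 0.0467 0.2411] turn [-0.   -0.   -0.01] shift [4.92 1.95 0.85] in target axes [4.92 1.96 0.84] op 0.0124 f [-0.7 -0.2 -0.7]
[358.8  77.5]
det 1563 ((645.5394287109375, 94.21920776367188), (31.473880767822266, 64.51453399658203), 3.741222381591797) 0.10219174805804808
lamp 491 ((639.684814453125, 221.70143127441406), (24.88518524169922, 14.605328559875488), 0.38270288705825806) 0.09919547287941947
((642.0985717773438, 158.5857696533203), (59.65370559692383, 193.451904296875), 2.0718369483947754) 2486
```

View pics/w5.png

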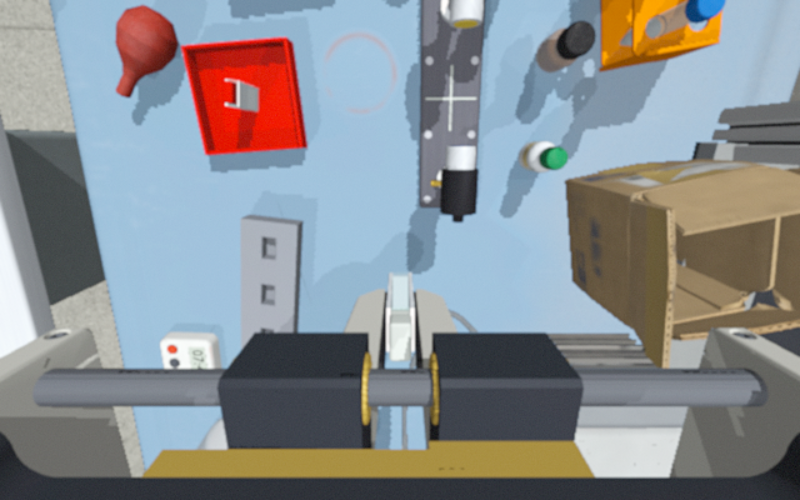

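```bash
python3 - <<'E'
from h import *
import pickle
c=pickle.load(open('d.pkl','rb'))['top'];W=cloud(c)
m=(W[...,2]>.12)&(W[...,0]>.6)&(W[...,0]<.95)&(W[...,1]>-.2)&(W[...,1]<.45)
q=W[m];print(q.min(0),q.max(0)); q=q[q[:,0]<.78];print(len(q),q.min(0) if len(q) else 0, q.max(0) if len(q) else 0)
c=pickle.load(open('w5.pkl','rb'));W=cloud(c)
q=W[40:160,455:540][W[40:160,455:540,2]>.05];print(q[:,0].min(),q[:,1].max())
r=c['R'].T@np.array([(360.6-c['cx'])/c['fx'],(78.3-c['cy'])/c['fy'],1]);o=-c['R'].T@c['t'];print('cross',(o+r*(.012-o[2])/r[2]).round(4))
go((.6414,.1712,.106),92.3)
E
```

```text
[ 0.68302919 -0.19995262  0.1200156 ] [0.9496281  0.37750802 0.4450374 ]
1719 [ 0.68302919 -0.19995262  0.12002685] [0.77998003 0.37750802 0.21538927]
0.7332109706651665 0.2100040828008052
cross [0.6429 0.1709 0.012 ]
t 26.45 tcp [0.5963 0.0457 0.2411] turn [-0.01  0.    0.02] shift [4.94 2.01 5.4 ] in target axes [4.95 2.   5.4 ] op 0.0124 f [-0.1  0.4 -0.7]
```

```bash
python3 - <<'E'
from h import *
import pickle
c=pickle.load(open('d.pkl','rb'))['top'];W=cloud(c);q=W.reshape(-1,3);q=q[q[:,2]>.1]
for y in np.arange(-.15,.4,.05):
    m=(q[:,1]>y)&(q[:,1]<y+.05)&(q[:,0]>.68)&(q[:,0]<1);print(round(y,2),(q[m,0].min().round(3),q[m,2].max().round(3)) if m.any() else None)
E
```

```text
-0.15 (np.float64(0.733), np.float64(0.445))
-0.1 (np.float64(0.732), np.float64(0.44))
-0.05 (np.float64(0.785), np.float64(0.444))
0.0 (np.float64(0.773), np.float64(0.441))
0.05 (np.float64(0.761), np.float64(0.441))
0.1 (np.float64(0.787), np.float64(0.319))
0.15 (np.float64(0.918), np.float64(0.308))
0.2 (np.float64(0.791), np.float64(0.118))
0.25 (np.float64(0.779), np.float64(0.119))
0.3 (np.float64(0.691), np.float64(0.19))
0.35 (np.float64(0.683), np.float64(0.192))
```

>>> {"op": "move_arm", "data": {"plan": [[0,0,0,0.5,0,0,8],[0,0,0,0.9,0,0,8],[0,0,0,1,0,0,8],[0,0,0,0.9,0.2,0,8],[0,0,0,0.8,0.5,0,8],[0,0,0,0.6,0.6,0,8],[0,0,0,0.3,0.5,0,8],[0,0,0,0,0.2,0,8],[0,0,0,0,0,0,8],[0,0,0,0,0,0,8]]}}

```text
t: 27.45
tool_pos: [0.6407, 0.1711, 0.2411]
orientation: [-2.177, -2.265, 0.001]
force: [-0.2, 0.5, 0.4]
opening: 0.0126
gripper_force: 15.0
```

```bash
python3 - <<'E'
from h import *
go((.6414,.1712,.106),92.3)
E
```

```text
t 27.45 tcp [0.6407 0.1711 0.2411] turn [-0.    0.   -0.01] shift [0.   0.03 5.4 ] in target axes [0.   0.03 5.4 ] op 0.0126 f [-0.2  0.5  0.4]
```

Descend gently, ending at TCP z of about 0.106.

>>> {"op": "move_arm", "data": {"plan": [[0,0,0,0,0.03,0.3,8],[0,0,0,0,0,0.6,8],[0,0,0,0,0,0.6,8],[0,0,0,0,0,0.6,8],[0,0,0,0,0,0.6,8],[0,0,0,0,0,0.6,8],[0,0,0,0,0,0.6,8],[0,0,0,0,0,0.6,8],[0,0,0,0,0,0.4,8],[0,0,0,0,0,0.2,8]]}}

```text
t: 28.45
tool_pos: [0.6412, 0.1717, 0.1116]
orientation: [-2.176, -2.265, 0.002]
force: [-0.5, 0.6, -0.4]
opening: 0.0123
gripper_force: 15.0
```

>>> {"op": "move_arm", "data": {"plan": [[0,0,0,0,0,0.1,8],[0,0,0,0,0,0.1,8],[0,0,0,0,0,0.1,8],[0,0,0,0,0,0,8],[0,0,0,0,0,0,8],[0,0,0,0,0,0,8],[0,0,0,0,0,0,8],[0,0,0,0,0,0,8],[0,0,0,0,0,0,8],[0,0,0,0,0,0,8]]}}

```text
t: 29.45
tool_pos: [0.6419, 0.1718, 0.1059]
orientation: [-2.176, -2.266, -0.0]
force: [0.0, -0.3, -0.7]
opening: 0.0125
gripper_force: 15.0
```

```bash
python3 - <<'E'
from h import *
go((.6414,.1712,.106),92.3)
c=cam('scene');u,v=map(int,proj(c,(.64,.17,.09)));a=cv2.resize(c['frame'][v-45:v+45,u-65:u+65],(780,540),interpolation=cv2.INTER_CUBIC)
cv2.imwrite('pics/s6.png',a[:,:,::-1]);print(u,v)
for p in((.6414,.1712,.073),(.6414,.1712,.085)):
    x,y=proj(c,p);print((x-u+65)*6,(y-v+45)*6)
E
```

```text
t 29.45 tcp [0.6419 0.1718 0.1059] turn [-0. -0.  0.] shift [-0.03 -0.02 -0.  ] in target axes [-0.03 -0.02 -0.  ] op 0.0125 f [ 0.  -0.3 -0.7]
240 198
391.17337624622314 301.7048042545401
388.19108967655757 282.71382018695397
```

View pics/s6.png

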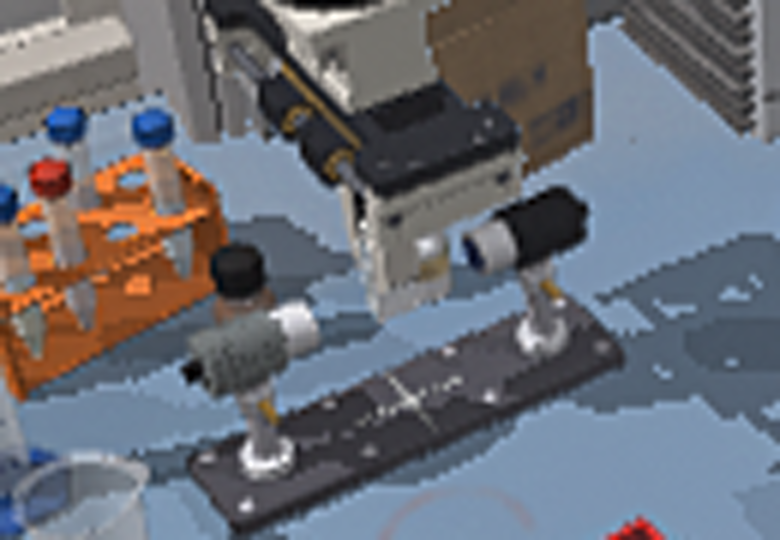

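The cuvette hangs between the lamp lens (300,325) and the detector lens (475,250). Its lowest corner is at about (380,318), which fits the predicted underside centre of (391,302). One depth check before I hand in.

```bash
python3 - <<'E'
from h import *
c=cam('scene');W=cloud(c);q=W.reshape(-1,3)
m=(abs(q[:,0]-.641)<.02)&(abs(q[:,1]-.172)<.025)&(q[:,2]>.04)&(q[:,2]<.095);q=q[m]
print(len(q),q.min(0).round(4),q.max(0).round(4),np.sort(q[:,2])[:8].round(4))
for n in'xy':pass
for p,lab in(((.6414-.006,.1712+.0112,.073),'near corner'),):print(np.round(proj(c,p),2),'crop',((np.array(proj(c,p))-(240-65,198-45))*6).round())
s=read_state();print(s['gripper_force'],s['dq'].max())
E
```

```text
43 [0.6313 0.1612 0.0721] [0.646  0.1837 0.094 ] [0.0721 0.0722 0.0723 0.0723 0.0724 0.0728 0.0728 0.0729]
[237.57 205.73] crop [375. 316.]
14.999684393405914 0.00162864100366662
```

The measured underside height is 72–73 mm, as intended, so I hand in.

```bash
python3 -c "
from plant import *
print(close_job())"
```

```text
the job is handed in; nothing more can be done
None
```

The job is handed in, with no verdict returned: red and blue were set down standing in the trays of their colour, and white is held upright at mid-gap in the light path, underside measured at 72–73 mm against the 73 mm wanted.

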